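# Gauge two arbor collars and pull the faulty one

## Robot

A 6-joint arm with a two-finger parallel gripper is mounted at the origin on the work surface; the furniture and walls round the work are solid. World frame = base frame: x ahead of the robot, y to its left, z up, the work surface at z = 0. Lengths are in m, angles in degrees, forces in N, time in s.
With the tool pointing down it reaches from about 0.35 to 0.875 m from the base axis. Payload 4.2 kg.
Tool frame: the origin (TCP) lies between the finger pads; the fingertips stand 19 mm ahead of it and the grasp point (between the pads) is the TCP; z points along the fingers, y is the line along which they close (so a half turn about z gives the same grasp; the last joint's range is limited). The gripper opens to 87 mm and grips with 3 to 60 N. Pads are 19 mm wide; open, the fingers measure 117 mm over their backs; the gripper's body (75 mm by 190 mm) begins 51 mm behind the grasp point.
Start: joints at [-49.526, 22.042, 0.453, 0, -68.411, -14.817], TCP at [0.271, -0.563, 0.242] pointing down, gripper open.
Joint ranges: [-179.83, 179.83], [-69.29, 118.12], [-61.27, 80.66], [-181.25, 117.63], [-171.15, -9.14], [-177.46, 177.46]. Speed limits (degrees/s): [159.86, 159.86, 180, 180, 180, 180].

## Interface

Orientations are given as a 3x3 rotation matrix whose columns are the frame's x, y, z axes.
In Python, from station import r gives the robot as it stands.
- The arm moves only by the tool drive_tool, never from a script. Its argument "steps" is one flat list of numbers, 7 for each row, row after row: the turn, a rotation vector about the tool's x, y, z in rad, then the shift along the tool's x, y, z in m, then the opening, from 0 (shut) to 1 (fully open). A call has 1 to 10 rows; each row shifts and turns the commanded pose from where the row before left it, along the tool's axes as they then stand; what a row does not reach is not made up. A row lasts 1/12 s, in which the tool goes at most 41.7 mm and 7.16 degrees, less where a joint would pass 70% of its speed; a pose out of reach is approached as far as the arm can. A call is refused whole if a number of a shift passes 0.0417 or a number of a turn 0.125, either way. A call with a gripper value outside its range is refused whole. The fingers move at their own pace and stop on an object; the grip force is fixed at half the most. Time passes only in rows, so rows that do not move let the fingers close. It gives the time, the measured TCP pose, the force, the opening and the grip force at its end, in the units of the state.
- r.sense(): the state, without advancing time (a new reading comes with each control period).
- r.capture(name): name is "scene" or "top" or "wrist"; returns the picture (400x640x3 uint8, blue, green, red); there is no depth.
- r.camera_params(name): a dict with "camera_matrix" (3x3 intrinsics, pixels), "extrinsics" (4x4, takes a point from world to camera coordinates). Camera axes: x right, y down, z forward; pixel columns grow to the right and rows downward; lengths in m; the calibration is good to about 2 mm. A picture is of the moment at which its call begins: read the wrist's pose just before it. camera_params takes no time and is no camera call; for the wrist camera it gives the pose at the moment of the call.
- r.finish_job(): hands the job in; it is judged then, once.
The state is a dict: "time_s": time; "joints": joint angles; "joint_velocities": joint speeds; "effort": joint torques, N m; "tcp_pos": TCP position; "ee_rot": TCP orientation; "wrist_force": force on the tool from outside, world axes, zero at the start; "moment": the same for the moment, N m; "gripper_width": opening from 0.0 (shut) to 1.0 (fully open); "gripper_force": force on a finger pad.
Only numpy, scipy, OpenCV 4.12 (cv2) and the standard library are available. Lean on these libraries where they do the work, as an engineer would, in place of code of your own. Each camera call takes 0.05 s, during which the arm holds its last target. There are 200 camera calls.

## Task

Try the plug gauge gently in both spacer collars on the plywood seat board, the left one first (seen from the robot) and then the right, feeling whether its nose goes right through the collar or comes up hard on a rib left inside the bore. Then stand the gauge back in its wooden stand, set the collar that stopped the gauge down flat in the grey reject tray, leave the other collar in its seat, and do not disturb the other things on the table.

Things in the scene. Friction and masses are not known exactly. Their poses are not given: they have to be found in the camera images.
- plug_gauge: Steel plug gauge upright in the stand, 116 mm long, 0.33 kg. Origin: centre of the nose tip (8 mm above the table in the stand); z up to the handle. Nose 24.5 mm diameter to 44 mm above the tip, tip chamfered 1 mm; thin neck; dark hexagon handle from 50 to 116 mm, 20 mm over flats, flats facing +-y and +-60 deg from y. About 5 N tells pass from stop; over 40 N on a collar scores it.
- collar_1: Steel saw-arbor spacer collar, 54 mm outside, 32 mm high, 0.4 kg, loose in a seat of the board (2 mm side play), underside 14 mm above the table. Bore 26 mm, right through if sound; a faulty one has an 8 mm thick rib left inside (19 mm hole), its flat top 10 to 22 mm below the rim. Origin: centre of the underside, z up; any yaw; outside 12-sided, flats facing its x axis and every 30 degrees.
- collar_2: The other spacer collar, alike outside: everything said of collar_1 holds for it. One of the two is faulty; which one, and in which seat it stands, is not marked: only the gauge tells. Origin: centre of the underside, z up.
- seat_board: Fixed plywood board, 100 (x) by 210 (y) by 22 mm high, origin at the centre of its underside. Two round seats, 58 mm diameter, 8 mm deep (floor 14 mm above the table), centred 50 mm to either side of the origin along its y axis (left = +y, right = -y). Under each seat a 34 mm clearance hole goes down to the table, so the nose can come out below a seated collar.
- gauge_stand: Fixed hardwood block, 70 x 70 x 40 mm, origin at the centre of its underside, with one upright socket of 28 mm diameter in the middle of its top, 32 mm deep (socket floor 8 mm above the table).
- reject_tray: Fixed grey sheet-steel tray, 120 mm (x) by 150 mm (y), walls 28 mm high and 3 mm thick, floor 3 mm thick, origin at the centre of its underside. Empty at the start.
- blade_flange: Bystander: steel blade flange, 72 mm across, 18 mm high, at the back.
- arbor_nut: Bystander: hexagon nut, 28 mm across, 11 mm high, right of the stand.
- small_nut: Bystander: hexagon nut, 24 mm across, 11 mm high, lying among the work.
- pencil: Bystander: red pencil, 8 x 163 mm, on the left beside the offcuts.

How it is judged (in metres and radians):
On the way, in this order (a step that is already met when the one before it is completed fails the run):
1. the left collar is gauged: with the collar in its seat, the nose is right through its bore, or has come up with 2 N or more on the rib inside it, 7 mm or more below the rim (((y of collar_2 in the frame of seat_board above 0 m and z of plug_gauge in the frame of collar_2 below 0.002 m and horizontal distance between plug_gauge and collar_2 below 0.005 m and height (world z) of collar_2 below 0.02 m and angle between collar_2's own z axis and vertical below 0.1 rad) or (y of collar_1 in the frame of seat_board above 0 m and z of plug_gauge in the frame of collar_1 below 0.025 m and horizontal distance between plug_gauge and collar_1 below 0.005 m and contact force between plug_gauge and collar_1 above 2 N and height (world z) of collar_1 below 0.02 m and angle between collar_1's own z axis and vertical below 0.1 rad))), for 0.05 s.
2. then the right collar is gauged in the same way (((y of collar_2 in the frame of seat_board below 0 m and z of plug_gauge in the frame of collar_2 below 0.002 m and horizontal distance between plug_gauge and collar_2 below 0.005 m and height (world z) of collar_2 below 0.02 m and angle between collar_2's own z axis and vertical below 0.1 rad) or (y of collar_1 in the frame of seat_board below 0 m and z of plug_gauge in the frame of collar_1 below 0.025 m and horizontal distance between plug_gauge and collar_1 below 0.005 m and contact force between plug_gauge and collar_1 above 2 N and height (world z) of collar_1 below 0.02 m and angle between collar_1's own z axis and vertical below 0.1 rad))), for 0.05 s.
At the end, for the whole second after the job is handed in: The faulty collar stands flat on the floor inside the reject tray, at rest; the sound collar is still upright on the floor of its own seat, within 8 mm of where it was; the gauge stands nose down on the floor of the stand's socket, upright within about 7 degrees and at rest (x of collar_1 in the frame of reject_tray between -0.05 and 0.05 m and y of collar_1 in the frame of reject_tray between -0.065 and 0.065 m and height (world z) of each of collar_1, plug_gauge below 0.012 m and angle between collar_1's own z axis and vertical below 0.2 rad and linear speed of each of collar_1, plug_gauge below 0.02 m/s and distance of collar_2 from where it was at the start of the episode below 0.008 m and height (world z) of collar_2 below 0.02 m and angle between collar_2's own z axis and vertical below 0.1 rad and horizontal distance between plug_gauge and gauge_stand below 0.005 m and angle between plug_gauge's own z axis and vertical below 0.12 rad); the robot touches nothing.
It fails at once if the gauge is pressed against a collar with more than 40 N (contact force between plug_gauge and collar_1 above 40 N or contact force between plug_gauge and collar_2 above 40 N).
It fails at once if another thing on the table is pushed more than 20 mm from its place (distance of any of blade_flange, arbor_nut, small_nut, pencil from where it was at the start of the episode above 0.02 m).
It also fails if it takes over 64 s, if anything falls off the work surface, if the arm or the gripper's body presses on something with over 40 N, if the wrist force passes 120 N, or if a joint passes its speed limit or range.

## Working session

There is one attempt and no reset: what is moved stays moved. The work goes in short steps, Python scripts to look and compute and a tool call to move; the robot and the scene stay as the last step left them, time stands still between calls to the robot, and variables do not carry over. Pictures are saved under pics/ and viewed, at most 10 in all, crops included, and the job is handed in when it is done.

Besides the shell and the picture viewer there is one more tool, called after "Request:" as name(argument=value, ...), one argument or row to a line, values as JSON. drive_tool: Moves the arm, as the interface text tells. Its arguments: {"type":"object","properties":{"steps":{"type":"array"}},"required":["steps"]}

```bash
ls; mkdir -p pics
python3 - <<'E'
from station import r
import cv2
for n in("scene","top"):
    cv2.imwrite(f"pics/{n}0.png",r.capture(n)); p=r.camera_params(n); print(p["camera_matrix"],p["extrinsics"])
s=r.sense();print(s)
E
```

```text
pics
[[428.0661129    0.         314.90263752]
 [  0.         428.0661129  203.90492175]
 [  0.           0.           1.        ]] [[-0.7768601  -0.62962432  0.00784826  0.38586185]
 [-0.43830818  0.5317726  -0.72464049  0.32391383]
 [ 0.45207779 -0.56638424 -0.68908241  0.7692973 ]
 [ 0.          0.          0.          1.        ]]
[[499.63415014   0.         329.00046863]
 [  0.         499.63415014 199.40813073]
 [  0.           0.           1.        ]] [[-0.00366416 -0.9999023  -0.01348949 -0.04592956]
 [-0.99094187  0.00544153 -0.13418122  0.56811859]
 [ 0.13424151  0.01287563 -0.99086499  1.06558481]
 [ 0.          0.          0.          1.        ]]
{'time_s': 0.1, 'joints': array([-4.95253015e+01,  2.20857688e+01,  3.86906424e-01, -2.28527960e-02,
       -6.84114046e+01, -1.48172727e+01]), 'joint_velocities': array([ 0.00795198, -0.12731357,  0.11871003,  0.16796857,  0.03750329,
       -0.0605078 ]), 'effort': array([ 8.16021875e-04, -3.91689491e+01,  1.87936521e+01,  4.23180655e+00,
        1.35099489e-02, -8.70343456e-05]), 'tcp_pos': array([ 0.2704132 , -0.56291458,  0.24057673]), 'ee_rot': array([[-9.01462631e-01, -4.32855853e-01, -9.67088329e-04],
       [-4.32856913e-01,  9.01461029e-01,  1.70468782e-03],
       [ 1.33908338e-04,  1.95532324e-03, -9.99998079e-01]]), 'wrist_force': array([-0.19348407,  0.80109796, -0.53084367]), 'moment': array([ 0.0089085 ,  0.04698722, -0.00202984]), 'gripper_force': 0.0, 'gripper_width': 1.0016960521771323}
```

View pics/top0.png

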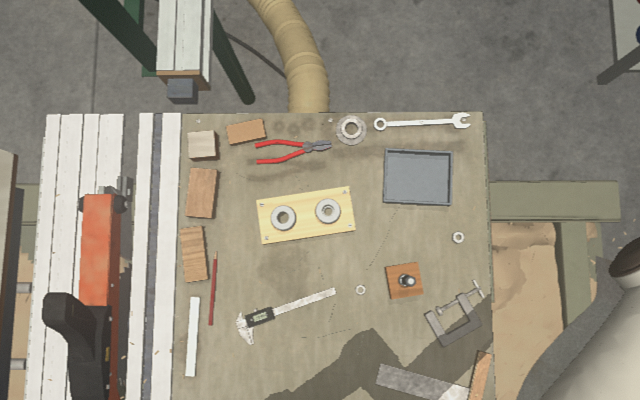

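View pics/scene0.png

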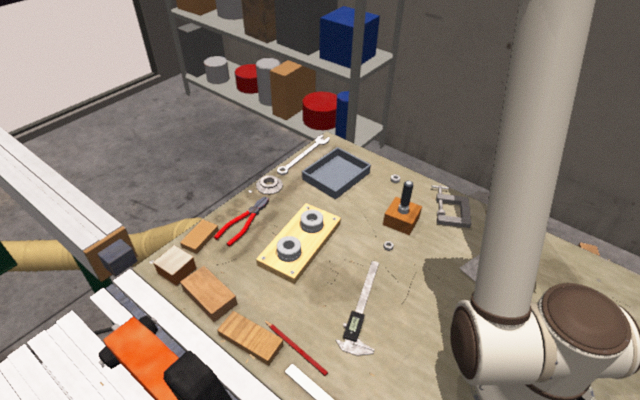

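Top view: left collar (284,217), right collar (328,210), stand (405,281), tray (417,177), small nut (361,290). Next I convert these to world positions using masks.

```bash
cat > h.py <<'E'
from station import r
import cv2, numpy as np
def ray(P,u,v,z):
    K=P["camera_matrix"];E=P["extrinsics"];R=E[:3,:3];c=-R.T@E[:3,3]
    d=R.T@np.linalg.solve(K,[u,v,1.]);return c+d*(z-c[2])/d[2]
def proj(P,X):
    q=P["extrinsics"][:3]@np.append(X,1);q=P["camera_matrix"]@q;return q[:2]/q[2]
def blobs(mask,roi,amin=60):
    x0,y0,x1,y1=roi;m=np.zeros_like(mask);m[y0:y1,x0:x1]=mask[y0:y1,x0:x1]
    cs,_=cv2.findContours(m,cv2.RETR_EXTERNAL,cv2.CHAIN_APPROX_NONE)
    return sorted([c for c in cs if cv2.contourArea(c)>amin],key=cv2.contourArea,reverse=True)
E
python3 - <<'E'
from h import *
im=cv2.imread("pics/top0.png");P=r.camera_params("top");hsv=cv2.cvtColor(im,cv2.COLOR_BGR2HSV)
for n,p in dict(board=(270,235),stand=(392,290),stand2=(418,272),col=(274,217),tray=(417,177),table=(350,250),gauge=(408,281)).items(): print(n,hsv[p[1],p[0]])
H,S,V=cv2.split(hsv)
def rep(n,c,z):
    b=cv2.boxPoints(cv2.minAreaRect(c)); w=np.array([ray(P,*q,z)[:2] for q in b]);
    print(n,cv2.contourArea(c),w.mean(0).round(4),w.round(3).tolist())
c=blobs(((S>80)&(V>150)&(H>18)).astype('u1'),(245,175,365,255)); rep("board",c[0],.022)
c=blobs(((S>100)&(H<17)).astype('u1'),(375,250,435,310)); rep("stand",c[0],.04)
c=blobs(((H>95)&(S>25)).astype('u1'),(375,140,460,215)); rep("tray",c[0],.028)
for x0,x1 in((265,303),(308,348)):
    c=blobs(((S<60)).astype('u1'),(x0,190,x1,236)); rep("collar",c[0],.046)
for n,(u,v),z in(("nut",(361,290),.011),("anut",(458,238),.011),("handle",(411,282),.124)):print(n,ray(P,u,v,z))
E
```

```text
board [ 24  73 232]
stand [ 14 124 183]
stand2 [ 14 126 194]
col [ 30  11 217]
tray [ 90   7 151]
table [ 22  51 181]
gauge [ 30  12 199]Traceback (most recent call last):
  File "<stdin>", line 8, in <module>
IndexError: list index out of range
```

```bash
python3 - <<'E'
from h import *
im=cv2.imread("pics/top0.png");P=r.camera_params("top");hsv=cv2.cvtColor(im,cv2.COLOR_BGR2HSV)
H,S,V=cv2.split(hsv)
def rep(n,c,z):
    if not len(c): print(n,"none");return
    c=c[0]
    b=cv2.boxPoints(cv2.minAreaRect(c)); w=np.array([ray(P,*q,z)[:2] for q in b]);
    print(n,cv2.contourArea(c),w.mean(0).round(4),w.round(3).tolist())
rep("board",blobs(((S>62)&(V>190)).astype('u1'),(245,175,365,255)),.022)
rep("stand",blobs(((S>95)&(H<19)).astype('u1'),(375,250,435,310)),.04)
rep("tray",blobs(((S<32)).astype('u1'),(375,140,460,215)),.028)
for x0,x1 in((265,303),(308,348)):
    rep("collar",blobs(((S<45)).astype('u1'),(x0,190,x1,236)),.046)
for n,(u,v),z in(("nut",(361,290),.011),("anut",(458,238),.011),("handle",(411,282),.124)):print(n,ray(P,u,v,z))
E
python3 - <<'E'
import cv2
im=cv2.imread("pics/top0.png")[170:320,240:440]
cv2.imwrite("pics/crop1.png",cv2.resize(im,None,fx=4,fy=4,interpolation=cv2.INTER_CUBIC))
E
```

```text
board 4111.0 [0.5368 0.0053] [[0.571, 0.119], [0.602, -0.093], [0.502, -0.107], [0.471, 0.103]]
stand 1025.5 [ 0.3916 -0.2091] [[0.421, -0.169], [0.432, -0.24], [0.363, -0.249], [0.351, -0.179]]
tray 3665.5 [ 0.6205 -0.2473] [[0.562, -0.166], [0.687, -0.174], [0.679, -0.329], [0.554, -0.32]]
collar 451.5 [0.5276 0.052 ] [[0.553, 0.079], [0.553, 0.026], [0.502, 0.026], [0.502, 0.078]]
collar 443.0 [ 0.5414 -0.0453] [[0.568, -0.02], [0.568, -0.071], [0.515, -0.07], [0.515, -0.02]]
nut [ 0.36939883 -0.1180699   0.011     ]
anut [ 0.48305192 -0.3358138   0.011     ]
handle [ 0.389823   -0.21190997  0.124     ]
```

View pics/crop1.png

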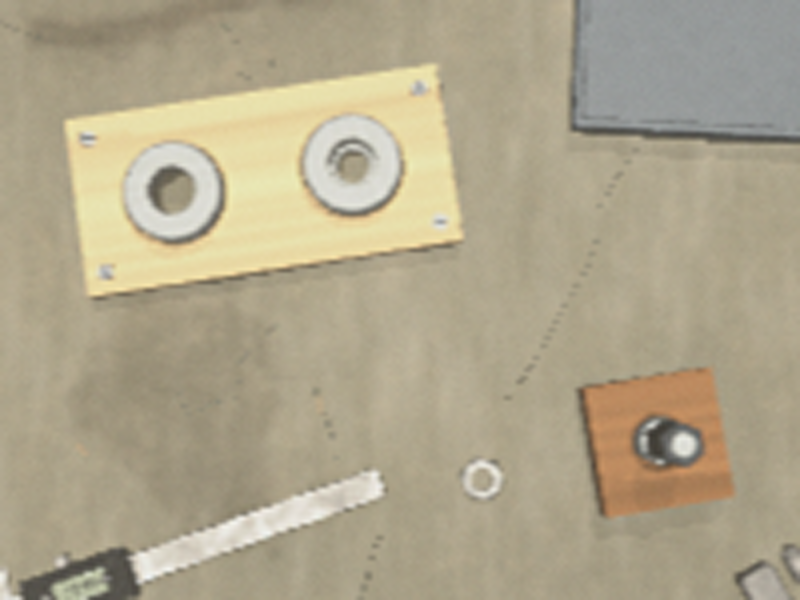

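The right collar (crop (352,163)) appears to show a ledge in its bore, while the left looks clear; the gauge will decide. I'll move over the gauge and look from near.

Request:
drive_tool(
  steps=[0,0,0,-0.026,0.0265,0,1,0,0,0,-0.026,0.0265,0,1,0,0,0,-0.026,0.0265,0,1,0,0,0,-0.026,0.0265,0,1,0,0,0,-0.026,0.0265,0,1,0,0,0,-0.026,0.0265,0,1,0,0,0,-0.026,0.0265,0,1,0,0,0.1,-0.026,0.0265,0,1,0,0,0.1,-0.03,0.02,0,1,0,0,0.1,-0.03,0.02,0,1],
)

```text
time_s: 0.93
tcp_pos: [0.4113, -0.2245, 0.2417]
ee_rot: [[-0.99, -0.143, 0.0], [-0.143, 0.99, 0.0], [-0.0, 0.0, -1.0]]
wrist_force: [-0.1, -1.3, 0.3]
gripper_width: 1.001
gripper_force: 0.0
```

Request:
drive_tool(
  steps=[0,0,0,0,0,0,1,0,0,0,0,0,0,1],
)

```text
time_s: 1.1
tcp_pos: [0.4125, -0.2251, 0.2413]
ee_rot: [[-0.988, -0.152, -0.001], [-0.152, 0.988, 0.0], [0.001, 0.0, -1.0]]
wrist_force: [0.2, -0.8, -0.5]
gripper_width: 1.001
gripper_force: 0.0
```

Run:
```python
from h import *
P=r.camera_params("wrist");s=r.sense();cv2.imwrite("pics/w1.png",r.capture("wrist"))
print(s["tcp_pos"],s["ee_rot"],s["wrist_force"],s["joints"]);print(P)
E=P["extrinsics"];print(-E[:3,:3].T@E[:3,3])
```

```text
[ 0.41253973 -0.22512542  0.24127183] [[-9.88441765e-01 -1.51599875e-01 -5.95928578e-04]
 [-1.51600074e-01  9.88441867e-01  3.03673189e-04]
 [ 5.43003939e-04  3.90506080e-04 -9.99999776e-01]] [ 0.1807127  -0.76495491 -0.54317383] [-8.75111201e+00  6.81181936e+00 -2.03792111e+01 -1.34885953e-02
 -6.28453641e+01 -7.25230683e+01]
{'camera_matrix': array([[276.66325738,   0.        , 318.46101478],
       [  0.        , 276.66325738, 195.02294506],
       [  0.        ,   0.        ,   1.        ]]), 'extrinsics': array([[-0.15274169,  0.9882648 , -0.00163229,  0.28678082],
       [ 0.94059577,  0.14588057,  0.30659168, -0.3926624 ],
       [ 0.30323189,  0.045294  , -0.95183973,  0.27723936],
       [ 0.        ,  0.        ,  0.        ,  1.        ]])}
[ 0.32907216 -0.23869086  0.38474257]
```

View pics/w1.png

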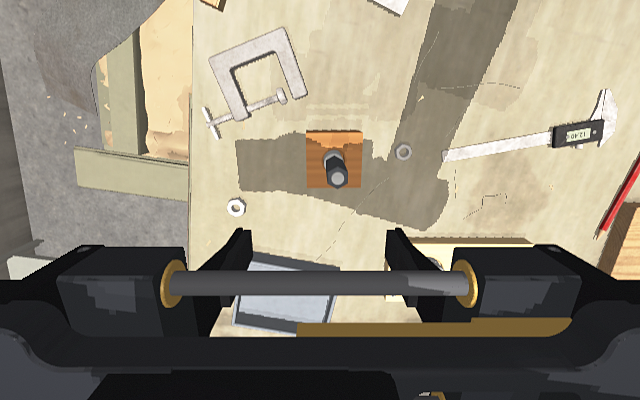

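The wrist view shows the stand at (334,160) with the handle top at (338,178); the small nut is at (403,151). I'll zoom on the handle and measure the stand.

Run:
```python
from h import *
im=cv2.imread("pics/w1.png");P=r.camera_params("wrist")
cv2.imwrite("pics/c2.png",cv2.resize(im[120:200,295:375],None,fx=7,fy=7,interpolation=cv2.INTER_CUBIC))
H,S,V=cv2.split(cv2.cvtColor(im,cv2.COLOR_BGR2HSV))
c=blobs(((S>110)&(H<20)).astype('u1'),(295,120,375,200))[0]
b=cv2.boxPoints(cv2.minAreaRect(c));w=np.array([ray(P,*q,.04)[:2] for q in b]);print("stand",b.round(1).tolist(),w.round(4).tolist(),w.mean(0))
print("handle",ray(P,338,178,.124))
```

```text
stand [[306.0, 130.0], [362.0, 130.0], [362.0, 187.0], [306.0, 187.0]] [[0.3582, -0.2507], [0.3479, -0.1833], [0.4187, -0.169], [0.4297, -0.2408]] [ 0.388622   -0.21094583]
handle [ 0.39129877 -0.21097144  0.124     ]
```

View pics/c2.png

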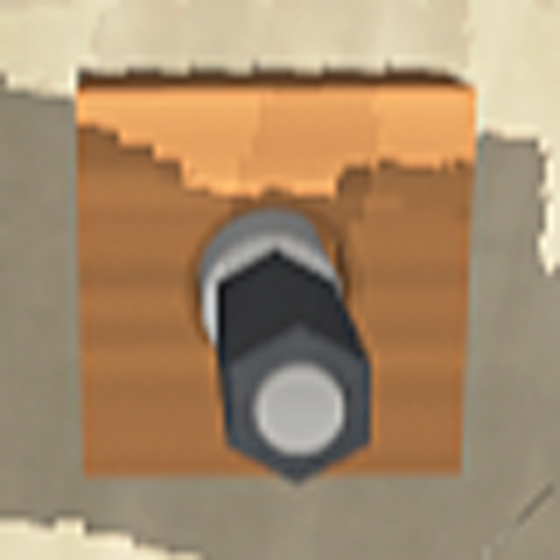

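The hexagon flats face along the tool's y axis, with the top centre at about (337.6,178.3). Next I go down and grasp.

Request:
drive_tool(
  steps=[0,0,0,0.01,0.009,0,1,0,0,0,0.009,0.008,0,1,0,0,0,0,0,0.036,1,0,0,0,0,0,0.036,1,0,0,0,0,0,0.036,1,0,0,0,0,0,0.03,1,0,0,0,0,0,0.008,1,0,0,0,0,0,0,1],
)

```text
time_s: 1.82
tcp_pos: [0.3882, -0.2129, 0.0939]
ee_rot: [[-0.989, -0.146, -0.006], [-0.146, 0.989, 0.001], [0.006, 0.002, -1.0]]
wrist_force: [0.2, -0.2, -0.3]
gripper_width: 1.0
gripper_force: 0.0
```

Request:
drive_tool(
  steps=[0,0,0,0,0,0,0,0,0,0,0,0,0,0,0,0,0,0,0,0,0,0,0,0,0,0,0,0,0,0,0,0,0,0,0,0,0,0,0,0,0,0,0,0,0,0,0,0,0],
)

```text
time_s: 2.4
tcp_pos: [0.3907, -0.2126, 0.0959]
ee_rot: [[-0.989, -0.148, 0.001], [-0.148, 0.989, -0.0], [-0.001, -0.0, -1.0]]
wrist_force: [-0.5, 0.2, -0.0]
gripper_width: 0.556
gripper_force: 0.0
```

Request:
drive_tool(
  steps=[0,0,0,0,0,0,0,0,0,0,0,0,0,0,0,0,0,0,0,0,0,0,0,0,0,0,0,0,0,0,0,0,0,0,0,0,0,0,0,0,0,0,0,0,0,0,0,0,0,0,0,0,0,0,0,0],
)

```text
time_s: 3.07
tcp_pos: [0.39, -0.2115, 0.0952]
ee_rot: [[-0.989, -0.147, -0.001], [-0.147, 0.989, 0.002], [0.001, 0.002, -1.0]]
wrist_force: [-1.4, 5.8, 0.4]
gripper_width: 0.229
gripper_force: 29.9
```

Request:
drive_tool(
  steps=[0,0,0,0,0,-0.02,0,0,0,0,0,0,-0.036,0,0,0,0,0,0,-0.026,0,0,0,0,0,0,0,0,0,0,0,0,0,0,0,0,0,0,0,0,0,0,0,0,0,0,0,0,0],
)

```text
time_s: 3.65
tcp_pos: [0.389, -0.2122, 0.1757]
ee_rot: [[-0.989, -0.147, -0.004], [-0.147, 0.989, 0.001], [0.004, 0.002, -1.0]]
wrist_force: [-0.6, -0.0, -3.3]
gripper_width: 0.229
gripper_force: 30.0
```

Run:
```python
from h import *
P=r.camera_params("wrist");s=r.sense();im=r.capture("wrist");cv2.imwrite("pics/w3.png",im)
print(s["tcp_pos"],s["ee_rot"].round(4),s["wrist_force"])
p=proj(P,s["tcp_pos"]+s["ee_rot"]@[0,0,.087]);print("expected tip px",p, proj(P,s["tcp_pos"]))
cv2.imwrite("pics/c3.png",cv2.resize(im[120:260,220:460],None,fx=3,fy=3,interpolation=cv2.INTER_CUBIC))
```

```text
[ 0.38901177 -0.21219534  0.17571479] [[-0.9891 -0.1472 -0.0042]
 [-0.1472  0.9891  0.0012]
 [ 0.004   0.0018 -1.    ]] [-0.56388312 -0.03363207 -3.30201235]
expected tip px [319.6666768  206.05400086] [319.98081787 257.17042638]
```

View pics/c3.png

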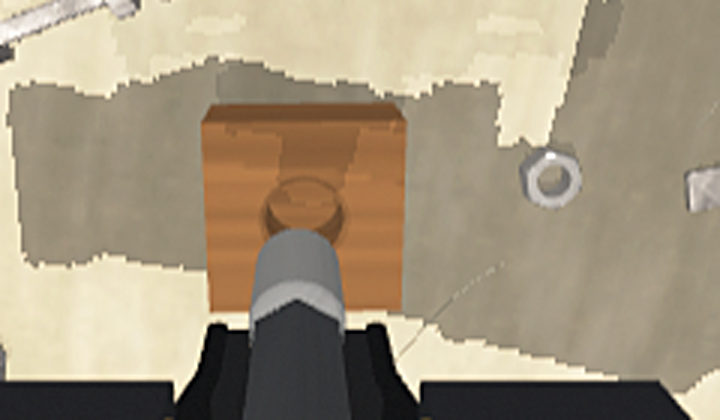

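Run:
```python
from h import *
P=r.camera_params("wrist");s=r.sense();R=s["ee_rot"];t=s["tcp_pos"]
for a in(.011,.01225): print(a,proj(P,t+R@[a,0,.087]),proj(P,t+R@[a,0,.086]))
print("1mm x:",proj(P,t+R@[.001,0,.087])-proj(P,t+R@[0,0,.087]))
print("socket rim",ray(P,220+304/3,120+212/3,.04),"back/front/left/right",[ray(P,220+u/3,120+v/3,.04)[:2].round(4) for u,v in((304,176),(304,248),(262,214),(345,214))])
im=cv2.imread("pics/w3.png");print(im[188:204,319].tolist())
H,S,V=cv2.split(cv2.cvtColor(im,cv2.COLOR_BGR2HSV))
c=blobs(((S>110)&(H<20)).astype('u1'),(280,145,365,228),30)[0];b=cv2.boxPoints(cv2.minAreaRect(c));print(b.round(1).tolist())
```

```text
0.011 [319.71272638 194.20547176] [319.71532637 194.55491105]
0.01225 [319.71628743 192.84155021] [319.71890566 193.18615187]
1mm x: [ 0.00276997 -1.06092868]
socket rim [ 0.38904335 -0.21021404  0.04      ] back/front/left/right [array([ 0.3762, -0.2122]), array([ 0.4023, -0.2082]), array([ 0.392 , -0.2247]), array([ 0.3876, -0.1958])]
[[63, 103, 150], [66, 108, 159], [67, 110, 161], [66, 108, 157], [64, 105, 152], [64, 104, 150], [63, 105, 154], [67, 107, 153], [105, 118, 136], [125, 123, 121], [121, 122, 122], [121, 123, 124], [121, 125, 125], [120, 123, 124], [120, 124, 123], [121, 123, 123]]
[[287.0, 154.0], [355.0, 154.0], [355.0, 223.0], [287.0, 223.0]]
```

Request:
drive_tool(
  steps=[0,0,0,-0.0216,0.03,0,0,0,0,0,-0.0216,0.03,0,0,0,0,0,-0.0216,0.03,0,0,0,0,0,-0.0216,0.03,0,0,0,0,0,-0.0216,0.03,0,0,0,0,0,-0.0216,0.03,0,0,0,0,0,-0.0216,0.03,0,0,0,0,0,-0.0216,0.03,0,0,0,0,0,0,0,0,0,0,0,0,0,0,0,0],
)

```text
time_s: 4.53
tcp_pos: [0.526, 0.0519, 0.1756]
ee_rot: [[-0.989, -0.15, -0.003], [-0.15, 0.989, -0.001], [0.004, -0.001, -1.0]]
wrist_force: [-0.2, -0.6, -2.5]
gripper_width: 0.229
gripper_force: 30.0
```

Request:
drive_tool(
  steps=[0,0,0,0,0,0,0,0,0,0,0,0,0,0,0,0,0,0,0,0,0],
)

```text
time_s: 4.78
tcp_pos: [0.5252, 0.0493, 0.1771]
ee_rot: [[-0.989, -0.146, -0.001], [-0.146, 0.989, -0.0], [0.001, -0.0, -1.0]]
wrist_force: [-0.1, 0.1, -2.5]
gripper_width: 0.224
gripper_force: 30.0
```

Run:
```python
from h import *
P=r.camera_params("wrist");s=r.sense();im=r.capture("wrist");cv2.imwrite("pics/w4.png",im)
R=s["ee_rot"];t=s["tcp_pos"];print(t,R.round(4),s["wrist_force"])
print("tip",proj(P,t+R@[0,0,.087]))
cv2.imwrite("pics/c4.png",cv2.resize(im[110:260,230:430],None,fx=4,fy=4,interpolation=cv2.INTER_CUBIC))
```

```text
[0.52523418 0.04925994 0.1771493 ] [[-9.892e-01 -1.464e-01 -1.200e-03]
 [-1.464e-01  9.892e-01 -5.000e-04]
 [ 1.300e-03 -3.000e-04 -1.000e+00]] [-0.14714819  0.0759872  -2.46497217]
tip [319.67917375 206.06510535]
```

View pics/c4.png

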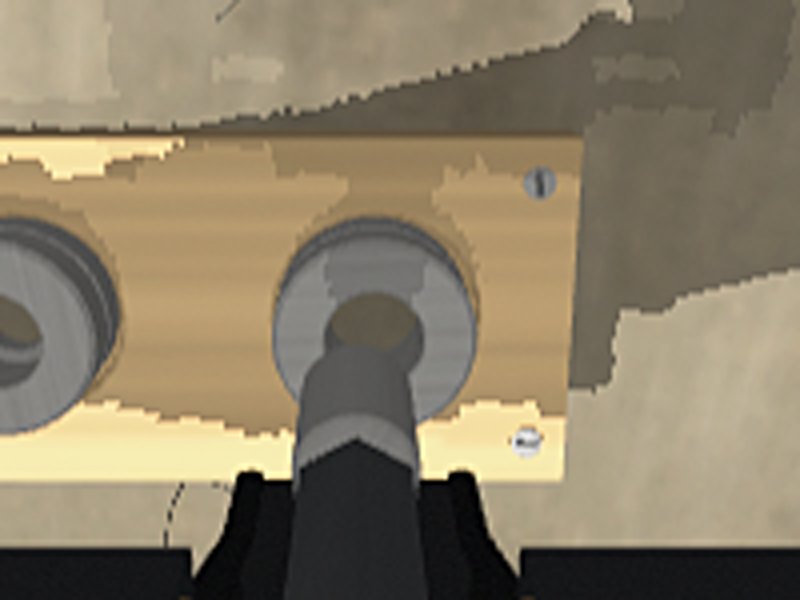

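```bash
cat >> h.py <<'E'
def rel(P,s,nosetop,edges,x0,y0,k,zr=.046):
    # positions in tool axes relative to TCP; nosetop=far edge of tip, edges=bore/rim points L,R,far with radius
    R=s["ee_rot"];t=s["tcp_pos"];f=lambda p:(x0+p[0]/k,y0+p[1]/k)
    n=R.T@(ray(P,*f(nosetop),t[2]-.0865)-t); nose=np.array([n[0]-.01205,n[1]])
    print("nose",nose.round(4))
    for L,Rt,F,rad in edges:
        l,rr,ff=[(R.T@(ray(P,*f(p),zr)-t))[:2] for p in(L,Rt,F)]
        c=np.array([ff[0]-rad,(l[1]+rr[1])/2]);print("bore",c.round(4),"width",np.round(rr[1]-l[1],4),"tool move",(c-nose).round(4))
E
python3 - <<'E'
from h import *
P=r.camera_params("wrist");s=r.sense()
rel(P,s,(358,345),[((324,338),(424,338),(374,291),.013),((274,333),(476,333),(374,235),.0268)],230,110,4)
E
```

```text
nose [-0.0028 -0.0002]
bore [-0.0038  0.0041] width 0.0261 tool move [-0.001   0.0043]
bore [-0.0029  0.0043] width 0.0526 tool move [-0.0001  0.0045]
```

Collar rim spans crop x 274–476, its bore 324–424, and the nose tip's far edge is at (358,345). I'll correct by 4.4 mm in y and descend to just above the rim.

Request:
drive_tool(
  steps=[0,0,0,-0.0006,0.0044,0,0,0,0,0,0,0,0.018,0,0,0,0,0,0,0.016,0,0,0,0,0,0,0,0,0,0,0,0,0,0,0,0,0,0,0,0,0,0,0,0,0,0,0,0,0],
)

```text
time_s: 5.42
tcp_pos: [0.5267, 0.055, 0.1448]
ee_rot: [[-0.989, -0.148, 0.002], [-0.148, 0.989, 0.001], [-0.002, 0.0, -1.0]]
wrist_force: [0.2, 0.9, -2.9]
gripper_width: 0.228
gripper_force: 30.0
```

Run:
```python
from h import *
P=r.camera_params("wrist");s=r.sense();im=r.capture("wrist");cv2.imwrite("pics/w5.png",im)
R=s["ee_rot"];t=s["tcp_pos"];print(t,s["wrist_force"])
g=im[185:215,300:345].astype(int).mean(2).astype(int)
for i,row in enumerate(g[::1]): print(185+i,' '.join(map(str,row[::2])))
print("tip far edge exp", proj(P,t+R@[-.0028+.01205,-.0002,.0865]))
c=t+R@[-.0028,-.0002,0]; c[2]=.046
print("bore L/R/far exp",[proj(P,c+R@np.array(d)) for d in((0,-.013,0),(0,.013,0),(.013,0,0))])
```

```text
[0.52671914 0.0549575  0.14478432] [ 0.2253262   0.89017919 -2.94655519]
185 127 140 139 138 140 114 116 117 116 117 117 117 115 117 117 117 117 116 117 113 118 77 120
186 138 139 137 138 136 114 117 116 116 116 117 116 117 116 116 116 117 117 117 129 122 79 121
187 136 135 135 135 137 113 116 116 117 118 117 117 116 116 117 117 117 117 116 140 132 101 121
188 136 135 135 135 138 115 117 118 116 116 118 118 116 116 115 115 114 115 115 136 135 112 107
189 136 135 134 134 134 113 118 109 101 101 104 108 118 116 115 115 115 116 114 136 135 119 95
190 136 135 135 134 137 111 105 90 87 85 84 90 106 119 117 116 118 116 114 139 134 130 100
191 137 137 138 137 141 100 86 83 84 85 85 84 85 109 117 115 116 114 113 135 132 136 104
192 137 137 137 138 132 85 85 85 85 86 88 85 81 88 114 116 116 114 124 136 135 136 110
193 136 136 135 139 101 85 87 87 86 85 86 86 83 82 103 119 117 116 139 137 137 137 117
194 135 136 137 131 80 86 85 87 86 86 86 83 83 83 86 117 117 115 138 137 136 137 125
195 135 136 137 107 84 86 85 86 86 86 86 83 83 84 80 106 119 115 137 135 136 135 132
196 137 135 140 85 84 85 8
[... 1013 characters left out ...]
0 70 133 131 132 132 133 135
209 131 131 138 83 88 87 88 88 90 87 86 87 85 84 79 81 73 137 133 133 134 135 132
210 133 133 140 84 87 87 87 89 89 88 88 87 85 85 80 81 72 139 134 133 134 135 120
211 135 135 133 84 87 87 87 89 89 87 87 87 85 85 81 80 72 140 134 133 134 134 109
212 135 136 123 84 88 86 87 88 87 86 85 86 85 84 80 80 73 142 136 137 137 138 110
213 136 137 118 85 87 87 86 91 94 98 97 94 82 83 81 79 73 144 138 138 138 139 128
214 138 139 100 86 87 85 93 106 110 114 111 110 100 84 79 81 74 145 135 135 135 126 144
tip far edge exp [319.46754755 196.30575097]
bore L/R/far exp [array([305.41457938, 204.22872305]), array([333.37174207, 204.27767178]), array([319.42282514, 190.88617382])]
```

Request:
drive_tool(
  steps=[0,0,0,0,0,0,0,0,0,0,0,0,0,0,0,0,0,0,0,0,0,0,0,0,0,0,0,0],
)

```text
time_s: 5.8
tcp_pos: [0.526, 0.0548, 0.1437]
ee_rot: [[-0.989, -0.148, 0.0], [-0.148, 0.989, 0.0], [-0.0, 0.0, -1.0]]
wrist_force: [-0.8, 0.3, -2.2]
gripper_width: 0.229
gripper_force: 30.0
```

```bash
cat >> h.py <<'E'
def bore(roi=(285,165,355,200),thr=102):
    P=r.camera_params("wrist");s=r.sense();im=r.capture("wrist");R=s["ee_rot"];t=s["tcp_pos"]
    g=im.astype(int).mean(2)
    return P,s,im,g,R,t
E
python3 - <<'E'
from h import *
for i in range(3):
    P,s,im,g,R,t=bore();print(t.round(4),s["wrist_force"].round(2))
    c=t+R@[-.0028,-.0002,0];c[2]=.046;e=[proj(P,c+R@np.array(d)) for d in((0,-.013,0),(0,.013,0),(.013,0,0))]
    row=lambda v:[round(float(x)) for x in (g[v,300:308].tolist()+[0]+g[v,328:338].tolist())]
    print("exp",np.round(e,1).tolist());print(row(201),row(203),[round(x) for x in g[184:196,318]])
E
```

```text
[0.526  0.0548 0.1437] [-0.83  0.34 -2.18]
exp [[305.4, 204.8], [333.4, 204.9], [319.4, 191.4]]
[136, 136, 138, 137, 97, 69, 76, 76, 0, 82, 81, 80, 76, 107, 113, 135, 132, 131, 131] [132, 133, 134, 127, 85, 71, 79, 87, 0, 80, 81, 78, 75, 99, 112, 136, 133, 133, 133] [113, 116, 117, 118, 117, 120, 108, 88, 85, 86, 87, 87]
[0.5259 0.0548 0.1437] [ 0.08 -0.28 -2.79]
exp [[305.4, 204.8], [333.4, 204.9], [319.4, 191.5]]
[136, 137, 138, 137, 101, 69, 75, 77, 0, 81, 80, 79, 75, 107, 114, 136, 131, 132, 131] [133, 132, 135, 130, 85, 71, 80, 87, 0, 81, 81, 78, 74, 97, 112, 136, 133, 132, 133] [115, 115, 117, 117, 116, 119, 110, 91, 86, 86, 87, 86]
[0.5259 0.0548 0.1436] [ 0.46 -0.2  -2.53]
exp [[305.4, 204.9], [333.4, 204.9], [319.4, 191.5]]
[136, 137, 138, 138, 102, 69, 75, 76, 0, 81, 80, 79, 75, 108, 114, 135, 132, 130, 130] [133, 133, 135, 130, 84, 72, 80, 87, 0, 80, 82, 78, 74, 98, 112, 136, 132, 132, 134] [115, 116, 116, 117, 116, 119, 109, 91, 85, 86, 87, 86]
```

Request:
drive_tool(
  steps=[0,0,0,0.0007,-0.0005,0.003,0,0,0,0,0,0,0.003,0,0,0,0,0,0,0.002,0,0,0,0,0,0,0.002,0,0,0,0,0,0,0.001,0,0,0,0,0,0,0.001,0,0,0,0,0,0,0,0],
)

```text
time_s: 6.53
tcp_pos: [0.5252, 0.0542, 0.1313]
ee_rot: [[-0.989, -0.148, -0.0], [-0.148, 0.989, -0.0], [0.0, -0.0, -1.0]]
wrist_force: [0.3, -0.3, -2.3]
gripper_width: 0.226
gripper_force: 30.0
```

Request:
drive_tool(
  steps=[0,0,0,0,0,0.001,0,0,0,0,0,0,0.001,0,0,0,0,0,0,0,0],
)

```text
time_s: 6.78
tcp_pos: [0.5252, 0.0541, 0.1294]
ee_rot: [[-0.989, -0.148, -0.0], [-0.148, 0.989, -0.0], [0.0, 0.0, -1.0]]
wrist_force: [0.1, 0.7, -3.5]
gripper_width: 0.227
gripper_force: 30.0
```

Request:
drive_tool(
  steps=[0,0,0,0,0,0.002,0,0,0,0,0,0,0.002,0,0,0,0,0,0,0.001,0,0,0,0,0,0,0,0],
)

```text
time_s: 7.12
tcp_pos: [0.5252, 0.0542, 0.1242]
ee_rot: [[-0.989, -0.148, -0.0], [-0.148, 0.989, -0.0], [0.0, -0.0, -1.0]]
wrist_force: [0.3, 0.2, -3.6]
gripper_width: 0.226
gripper_force: 30.0
```

Request:
drive_tool(
  steps=[0,0,0,0,0,0.001,0,0,0,0,0,0,0.001,0,0,0,0,0,0,0.001,0,0,0,0,0,0,0,0],
)

```text
time_s: 7.45
tcp_pos: [0.5252, 0.0542, 0.1214]
ee_rot: [[-0.989, -0.148, -0.0], [-0.148, 0.989, -0.0], [0.0, -0.0, -1.0]]
wrist_force: [-0.4, -0.2, -2.1]
gripper_width: 0.226
gripper_force: 30.0
```

Tip about 12 mm below the rim with no resistance; continuing in small steps.

Request:
drive_tool(
  steps=[0,0,0,0,0,0.001,0,0,0,0,0,0,0.001,0,0,0,0,0,0,0.001,0,0,0,0,0,0,0,0],
)

```text
time_s: 7.78
tcp_pos: [0.5252, 0.0542, 0.1183]
ee_rot: [[-0.989, -0.148, -0.0], [-0.148, 0.989, -0.0], [0.0, -0.0, -1.0]]
wrist_force: [-0.4, -0.2, -2.2]
gripper_width: 0.227
gripper_force: 30.0
```

Request:
drive_tool(
  steps=[0,0,0,0,0,0.001,0,0,0,0,0,0,0.001,0,0,0,0,0,0,0.001,0,0,0,0,0,0,0,0],
)

```text
time_s: 8.12
tcp_pos: [0.5252, 0.0542, 0.1153]
ee_rot: [[-0.989, -0.148, -0.0], [-0.148, 0.989, -0.0], [0.0, -0.0, -1.0]]
wrist_force: [-0.9, 0.3, -2.5]
gripper_width: 0.229
gripper_force: 30.0
```

Request:
drive_tool(
  steps=[0,0,0,0,0,0.001,0,0,0,0,0,0,0.001,0,0,0,0,0,0,0.001,0,0,0,0,0,0,0,0],
)

```text
time_s: 8.45
tcp_pos: [0.5252, 0.0542, 0.1123]
ee_rot: [[-0.989, -0.148, -0.0], [-0.148, 0.989, -0.0], [0.0, -0.0, -1.0]]
wrist_force: [-0.5, -0.1, -2.8]
gripper_width: 0.23
gripper_force: 30.0
```

Request:
drive_tool(
  steps=[0,0,0,0,0,0.001,0,0,0,0,0,0,0.001,0,0,0,0,0,0,0.001,0,0,0,0,0,0,0,0],
)

```text
time_s: 8.78
tcp_pos: [0.5252, 0.0542, 0.1093]
ee_rot: [[-0.989, -0.148, -0.0], [-0.148, 0.989, -0.0], [0.0, -0.0, -1.0]]
wrist_force: [-0.2, 0.1, -3.8]
gripper_width: 0.226
gripper_force: 30.0
```

The nose is already below any possible rib, so the left collar looks sound. I'll go right through, hold, and withdraw.

Request:
drive_tool(
  steps=[0,0,0,0,0,0.003,0,0,0,0,0,0,0.003,0,0,0,0,0,0,0.003,0,0,0,0,0,0,0.003,0,0,0,0,0,0,0,0,0,0,0,0,0,0,0,0,0,0,0,0,0,0],
)

```text
time_s: 9.37
tcp_pos: [0.5253, 0.0542, 0.0975]
ee_rot: [[-0.989, -0.148, -0.0], [-0.148, 0.989, -0.0], [0.0, -0.0, -1.0]]
wrist_force: [-0.2, 0.5, -2.4]
gripper_width: 0.226
gripper_force: 30.0
```

Request:
drive_tool(
  steps=[0,0,0,0,0,-0.006,0,0,0,0,0,0,-0.01,0,0,0,0,0,0,-0.01,0,0,0,0,0,0,-0.012,0,0,0,0,0,0,-0.02,0,0,0,0,0,0,-0.022,0,0,0,0,0,0,0,0,0,0,0,0,0,0,0],
)

```text
time_s: 10.03
tcp_pos: [0.5258, 0.0545, 0.1795]
ee_rot: [[-0.989, -0.148, 0.004], [-0.148, 0.989, 0.002], [-0.004, 0.001, -1.0]]
wrist_force: [-0.3, -0.3, -3.8]
gripper_width: 0.23
gripper_force: 30.0
```

Request:
drive_tool(
  steps=[0,0,0,0,-0.033,0,0,0,0,0,0,-0.033,0,0,0,0,0,0,-0.032,0.003,0,0,0,0,0,0,0,0,0,0,0,0,0,0,0,0,0,0,0,0,0,0,0,0,0,0,0,0,0],
)

```text
time_s: 10.62
tcp_pos: [0.5393, -0.0422, 0.174]
ee_rot: [[-0.989, -0.148, -0.001], [-0.148, 0.989, 0.0], [0.001, 0.0, -1.0]]
wrist_force: [-0.0, 0.7, -2.5]
gripper_width: 0.227
gripper_force: 30.0
```

Run:
```python
from h import *
P,s,im,g,R,t=bore();print(t,s["wrist_force"].round(2))
cv2.imwrite("pics/c6.png",cv2.resize(im[110:260,230:430],None,fx=4,fy=4,interpolation=cv2.INTER_CUBIC))
```

```text
[ 0.53930668 -0.04215387  0.17403654] [-0.05  0.71 -2.46]
```

View pics/c6.png

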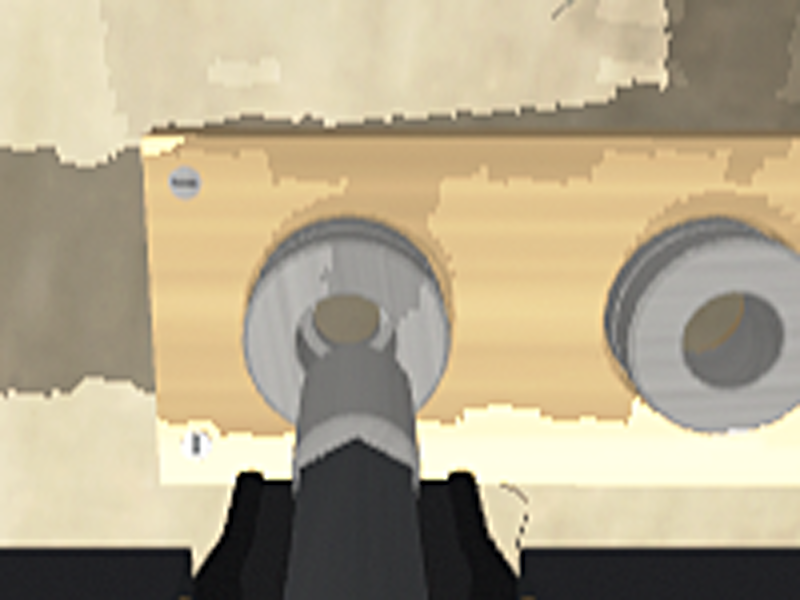

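The right collar (rim x 244–450, bore 296–396) shows a rib ledge inside. I'll compute the offset.

Run:
```python
from h import *
P=r.camera_params("wrist");s=r.sense()
rel(P,s,(358,344),[((296,338),(397,338),(346,290),.013),((244,333),(450,333),(346,235),.0268)],230,110,4)
```

```text
nose [-0.0025 -0.0002]
bore [-0.0027 -0.003 ] width 0.026 tool move [-0.0001 -0.0029]
bore [-0.0022 -0.0029] width 0.053 tool move [ 0.0003 -0.0027]
```

Request:
drive_tool(
  steps=[0,0,0,0.0005,-0.0028,0,0,0,0,0,0,0,0.014,0,0,0,0,0,0,0.014,0,0,0,0,0,0,0,0,0,0,0,0,0,0,0,0,0,0,0,0,0,0,0,0,0,0,0,0,0,0,0,0,0,0,0,0,0,0,0,0,0,0,0],
)

```text
time_s: 11.42
tcp_pos: [0.54, -0.0455, 0.1473]
ee_rot: [[-0.989, -0.148, 0.001], [-0.148, 0.989, 0.0], [-0.001, 0.0, -1.0]]
wrist_force: [-0.7, -0.4, -2.4]
gripper_width: 0.228
gripper_force: 30.0
```

Run:
```python
from h import *
P,s,im,g,R,t=bore();print(t.round(4),s["wrist_force"].round(2))
c=t+R@[-.0026,-.0002,0];c[2]=.046;e=[proj(P,c+R@np.array(d)) for d in((0,-.013,0),(0,.013,0),(.013,0,0))]
row=lambda v:[round(float(x)) for x in (g[v,300:310].tolist()+[0]+g[v,328:338].tolist())]
print("exp",np.round(e,1).tolist());print(row(199),row(201),row(203),[round(x) for x in g[184:200,318]])
```

```text
[ 0.54   -0.0455  0.1473] [-0.7  -0.45 -2.43]
exp [[305.5, 203.3], [333.3, 203.3], [319.4, 190.0]]
[179, 180, 177, 169, 174, 182, 155, 127, 163, 141, 0, 103, 153, 153, 154, 127, 133, 151, 183, 176, 178] [178, 180, 180, 172, 173, 171, 113, 95, 128, 114, 0, 106, 103, 148, 149, 97, 115, 175, 180, 176, 177] [176, 179, 180, 176, 173, 160, 110, 112, 115, 116, 0, 107, 108, 102, 103, 105, 115, 169, 181, 177, 175] [148, 147, 147, 148, 149, 152, 138, 120, 122, 121, 122, 120, 117, 117, 117, 116]
```

Request:
drive_tool(
  steps=[0,0,0,0,0.0004,0.004,0,0,0,0,0,0,0.004,0,0,0,0,0,0,0.003,0,0,0,0,0,0,0.002,0,0,0,0,0,0,0.001,0,0,0,0,0,0,0.001,0,0,0,0,0,0,0.001,0,0,0,0,0,0,0,0],
)

```text
time_s: 12.13
tcp_pos: [0.5398, -0.0451, 0.1304]
ee_rot: [[-0.989, -0.148, 0.0], [-0.148, 0.989, 0.0], [-0.0, 0.0, -1.0]]
wrist_force: [0.3, 1.3, -3.2]
gripper_width: 0.228
gripper_force: 30.0
```

Request:
drive_tool(
  steps=[0,0,0,0,0,0.001,0,0,0,0,0,0,0.001,0,0,0,0,0,0,0.001,0,0,0,0,0,0,0,0],
)

```text
time_s: 12.47
tcp_pos: [0.5399, -0.0451, 0.1275]
ee_rot: [[-0.989, -0.148, 0.001], [-0.148, 0.989, 0.0], [-0.001, 0.0, -1.0]]
wrist_force: [0.8, 0.3, -3.6]
gripper_width: 0.23
gripper_force: 30.0
```

Request:
drive_tool(
  steps=[0,0,0,0,0,0.001,0,0,0,0,0,0,0.001,0,0,0,0,0,0,0.001,0,0,0,0,0,0,0,0],
)

```text
time_s: 12.8
tcp_pos: [0.5399, -0.0451, 0.1245]
ee_rot: [[-0.989, -0.148, 0.001], [-0.148, 0.989, 0.0], [-0.001, 0.0, -1.0]]
wrist_force: [1.5, 0.6, -3.1]
gripper_width: 0.224
gripper_force: 30.0
```

Request:
drive_tool(
  steps=[0,0,0,0,0,0.001,0,0,0,0,0,0,0.001,0,0,0,0,0,0,0,0],
)

```text
time_s: 13.05
tcp_pos: [0.5399, -0.0451, 0.1225]
ee_rot: [[-0.989, -0.148, 0.001], [-0.148, 0.989, 0.0], [-0.001, 0.0, -1.0]]
wrist_force: [2.6, 1.3, -4.0]
gripper_width: 0.228
gripper_force: 30.0
```

Request:
drive_tool(
  steps=[0,0,0,-0.0005,0,0.001,0,0,0,0,0,0,0.001,0,0,0,0,0,0,0,0],
)

```text
time_s: 13.3
tcp_pos: [0.54, -0.0451, 0.1203]
ee_rot: [[-0.989, -0.148, -0.0], [-0.148, 0.989, 0.0], [0.0, 0.0, -1.0]]
wrist_force: [1.1, 1.5, -3.5]
gripper_width: 0.229
gripper_force: 30.0
```

Request:
drive_tool(
  steps=[0,0,0,0,0,0.001,0,0,0,0,0,0,0.001,0,0,0,0,0,0,0,0],
)

```text
time_s: 13.55
tcp_pos: [0.54, -0.0451, 0.1183]
ee_rot: [[-0.989, -0.148, -0.0], [-0.148, 0.989, 0.0], [0.0, 0.0, -1.0]]
wrist_force: [0.9, 0.6, -4.1]
gripper_width: 0.224
gripper_force: 30.0
```

Request:
drive_tool(
  steps=[0,0,0,0,0,0.001,0,0,0,0,0,0,0.001,0,0,0,0,0,0,0,0],
)

```text
time_s: 13.8
tcp_pos: [0.54, -0.0451, 0.1163]
ee_rot: [[-0.989, -0.148, -0.0], [-0.148, 0.989, 0.0], [0.0, 0.0, -1.0]]
wrist_force: [1.4, 0.7, -3.6]
gripper_width: 0.226
gripper_force: 30.0
```

Request:
drive_tool(
  steps=[0,0,0,0,0,0.001,0,0,0,0,0,0,0.001,0,0,0,0,0,0,0,0],
)

```text
time_s: 14.05
tcp_pos: [0.5401, -0.0451, 0.1143]
ee_rot: [[-0.989, -0.148, -0.0], [-0.148, 0.989, 0.0], [0.0, 0.0, -1.0]]
wrist_force: [1.4, 1.5, -3.3]
gripper_width: 0.227
gripper_force: 30.0
```

Request:
drive_tool(
  steps=[0,0,0,0,0,0.001,0,0,0,0,0,0,0.001,0,0,0,0,0,0,0,0],
)

```text
time_s: 14.3
tcp_pos: [0.5401, -0.0451, 0.1123]
ee_rot: [[-0.989, -0.148, -0.0], [-0.148, 0.989, 0.0], [0.0, 0.0, -1.0]]
wrist_force: [1.1, 1.2, -3.2]
gripper_width: 0.23
gripper_force: 30.0
```

Request:
drive_tool(
  steps=[0,0,0,0,0,0.001,0,0,0,0,0,0,0.001,0,0,0,0,0,0,0,0],
)

```text
time_s: 14.55
tcp_pos: [0.5402, -0.0451, 0.1113]
ee_rot: [[-0.989, -0.148, 0.0], [-0.148, 0.989, -0.0], [-0.0, -0.0, -1.0]]
wrist_force: [-0.4, 1.3, 3.7]
gripper_width: 0.228
gripper_force: 30.0
```

The gauge comes up hard on the right collar's rib, with about 7 N at 22 mm depth. I'll hold briefly, then withdraw and return above the stand.

Request:
drive_tool(
  steps=[0,0,0,0,0,0.0003,0,0,0,0,0,0,0,0,0,0,0,0,0,0,0],
)

```text
time_s: 14.8
tcp_pos: [0.5403, -0.0452, 0.1113]
ee_rot: [[-0.989, -0.148, 0.001], [-0.148, 0.989, -0.0], [-0.001, -0.0, -1.0]]
wrist_force: [-1.2, 2.4, 5.5]
gripper_width: 0.229
gripper_force: 30.0
```

Request:
drive_tool(
  steps=[0,0,0,0,0,-0.005,0,0,0,0,0,0,-0.008,0,0,0,0,0,0,-0.01,0,0,0,0,0,0,-0.015,0,0,0,0,0,0,-0.027,0,0,0,0,0,0,0,0,0,0,0,0,0,0,0],
)

```text
time_s: 15.38
tcp_pos: [0.5405, -0.0451, 0.1769]
ee_rot: [[-0.989, -0.148, 0.003], [-0.148, 0.989, 0.001], [-0.003, 0.0, -1.0]]
wrist_force: [-0.9, -0.5, -3.9]
gripper_width: 0.228
gripper_force: 30.0
```

Request:
drive_tool(
  steps=[0,0,0,0.0289,-0.0237,0,0,0,0,0,0.0289,-0.0237,0,0,0,0,0,0.0289,-0.0237,0,0,0,0,0,0.0289,-0.0237,0,0,0,0,0,0.0289,-0.0237,0,0,0,0,0,0.0289,-0.0237,0.01,0,0,0,0,0,0,0.01,0,0,0,0,0,0,0,0,0,0,0,0,0,0,0,0,0,0,0,0,0,0],
)

```text
time_s: 16.22
tcp_pos: [0.3903, -0.2111, 0.1553]
ee_rot: [[-0.989, -0.149, 0.0], [-0.149, 0.989, -0.0], [0.0, -0.0, -1.0]]
wrist_force: [-0.1, 0.6, -2.1]
gripper_width: 0.228
gripper_force: 30.0
```

Request:
drive_tool(
  steps=[0,0,0,0,0,0.01,0,0,0,0,0,0,0.01,0,0,0,0,0,0,0,0,0,0,0,0,0,0,0,0,0,0,0,0,0,0],
)

```text
time_s: 16.63
tcp_pos: [0.3906, -0.2111, 0.1359]
ee_rot: [[-0.989, -0.149, 0.001], [-0.149, 0.989, -0.0], [-0.001, -0.001, -1.0]]
wrist_force: [-0.2, 0.4, -2.7]
gripper_width: 0.227
gripper_force: 30.0
```

Run:
```python
from h import *
P,s,im,g,R,t=bore();print(t,s["wrist_force"].round(2))
cv2.imwrite("pics/c7.png",cv2.resize(im[130:230,260:380],None,fx=6,fy=6,interpolation=cv2.INTER_CUBIC))
```

```text
[ 0.39061246 -0.21108851  0.13586096] [-0.2   0.39 -2.68]
```

View pics/c7.png

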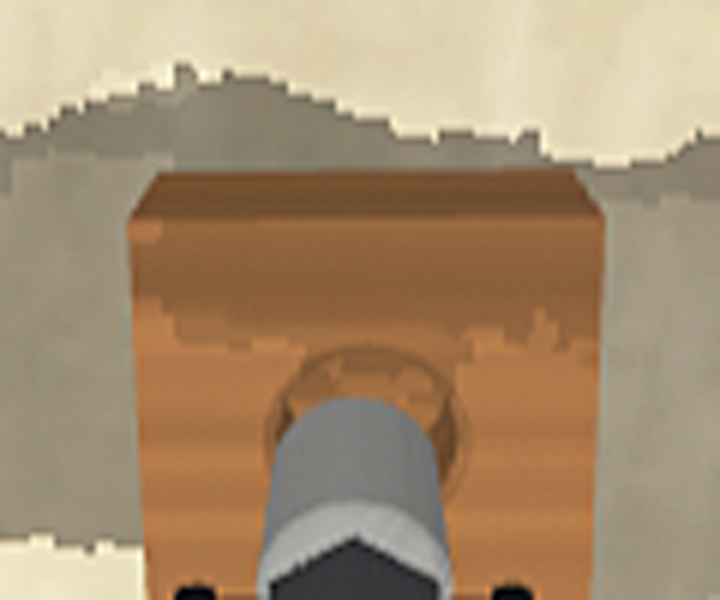

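Socket spans about x 267–467 with far edge at y 345, and the nose tip's far edge is at (358,398).

Run:
```python
from h import *
P=r.camera_params("wrist");s=r.sense()
rel(P,s,(358,398),[((268,435),(466,435),(366,346),.014)],260,130,6,.04)
R=s["ee_rot"];t=s["tcp_pos"]
for p in((132,217),(605,217)): print(R.T@(ray(P,260+p[0]/6,130+p[1]/6,.04)-t))
```

```text
nose [-0.0028 -0.    ]
bore [0.0003 0.0014] width 0.0303 tool move [0.0032 0.0014]
[ 0.03399233 -0.03320502  0.09593912]
[0.03410687 0.03612109 0.09589371]
```

Request:
drive_tool(
  steps=[0,0,0,0.0017,0.0013,0,0,0,0,0,0,0,0.003,0,0,0,0,0,0,0.003,0,0,0,0,0,0,0.002,0,0,0,0,0,0,0.002,0,0,0,0,0,0,0.001,0,0,0,0,0,0,0,0],
)

```text
time_s: 17.27
tcp_pos: [0.3876, -0.2104, 0.1239]
ee_rot: [[-0.989, -0.148, -0.001], [-0.148, 0.989, 0.0], [0.001, 0.0, -1.0]]
wrist_force: [-0.9, -0.2, -3.1]
gripper_width: 0.227
gripper_force: 30.0
```

Request:
drive_tool(
  steps=[0,0,0,0,0,0.002,0,0,0,0,0,0,0.002,0,0,0,0,0,0,0,0],
)

```text
time_s: 17.52
tcp_pos: [0.3875, -0.2103, 0.1198]
ee_rot: [[-0.989, -0.148, -0.001], [-0.148, 0.989, 0.0], [0.001, 0.0, -1.0]]
wrist_force: [0.3, -0.2, -3.3]
gripper_width: 0.228
gripper_force: 30.0
```

Request:
drive_tool(
  steps=[0,0,0,0,0,0.005,0,0,0,0,0,0,0.005,0,0,0,0,0,0,0.005,0,0,0,0,0,0,0.004,0,0,0,0,0,0,0.002,0,0,0,0,0,0,0.001,0,0,0,0,0,0,0,0,0,0,0,0,0,0,0],
)

```text
time_s: 18.18
tcp_pos: [0.3878, -0.2104, 0.0982]
ee_rot: [[-0.989, -0.148, -0.0], [-0.148, 0.989, -0.0], [0.0, -0.0, -1.0]]
wrist_force: [-0.0, -0.7, -3.8]
gripper_width: 0.224
gripper_force: 30.0
```

Request:
drive_tool(
  steps=[0,0,0,0,0,0.001,0,0,0,0,0,0,0.001,0,0,0,0,0,0,0,0],
)

```text
time_s: 18.43
tcp_pos: [0.3876, -0.2103, 0.0962]
ee_rot: [[-0.989, -0.148, -0.0], [-0.148, 0.989, 0.0], [0.0, 0.0, -1.0]]
wrist_force: [-0.5, -0.2, -2.9]
gripper_width: 0.229
gripper_force: 30.0
```

Request:
drive_tool(
  steps=[0,0,0,0,0,0.001,0,0,0,0,0,0,0.0005,0,0,0,0,0,0,0,0],
)

```text
time_s: 18.68
tcp_pos: [0.3879, -0.2104, 0.0953]
ee_rot: [[-0.989, -0.148, 0.0], [-0.148, 0.989, -0.0], [-0.0, -0.0, -1.0]]
wrist_force: [-1.1, 0.6, 3.5]
gripper_width: 0.227
gripper_force: 30.0
```

On the socket floor. I'll release and go up.

Request:
drive_tool(
  steps=[0,0,0,0,0,0,1,0,0,0,0,0,0,1,0,0,0,0,0,0,1,0,0,0,0,0,0,1,0,0,0,0,0,0,1,0,0,0,0,0,0,1],
)

```text
time_s: 19.18
tcp_pos: [0.3878, -0.2104, 0.0947]
ee_rot: [[-0.989, -0.148, 0.0], [-0.148, 0.989, -0.0], [-0.0, -0.0, -1.0]]
wrist_force: [1.1, 0.1, -0.3]
gripper_width: 0.596
gripper_force: 0.0
```

Request:
drive_tool(
  steps=[0,0,0,0,0,-0.01,1,0,0,0,0,0,-0.03,1,0,0,0,0,0,-0.03,1,0,0,0,0,0,-0.03,1,0,0,0,0,0,0,1,0,0,0,0,0,0,1],
)

```text
time_s: 19.68
tcp_pos: [0.3887, -0.2105, 0.1964]
ee_rot: [[-0.989, -0.148, 0.005], [-0.148, 0.989, -0.001], [-0.005, -0.001, -1.0]]
wrist_force: [0.1, -0.2, -0.7]
gripper_width: 0.98
gripper_force: 0.0
```

Run:
```python
from h import *
P,s,im,g,R,t=bore();print(t,s["wrist_force"].round(2))
cv2.imwrite("pics/c8.png",cv2.resize(im[100:260,240:400],None,fx=3,fy=3,interpolation=cv2.INTER_CUBIC))
```

```text
[ 0.38872656 -0.21045933  0.19640564] [ 0.07 -0.16 -0.68]
```

View pics/c8.png

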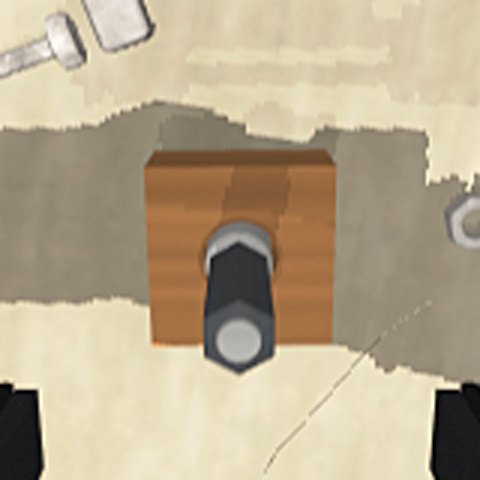

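The gauge stands upright in its socket and the small nut is in place. Now I go to the faulty right collar.

Request:
drive_tool(
  steps=[0,0,0,-0.0293,0.0235,0,1,0,0,0,-0.0293,0.0235,0,1,0,0,0,-0.0293,0.0235,0,1,0,0,0,-0.0293,0.0235,0,1,0,0,0,-0.0293,0.0235,0,1,0,0,0,-0.0293,0.0235,0,1,0,0,0,0,0,0.03,1,0,0,0,0,0,0.03,1,0,0,0,0,0,0,1,0,0,0,0,0,0,1],
)

```text
time_s: 20.57
tcp_pos: [0.5391, -0.0453, 0.1323]
ee_rot: [[-0.989, -0.148, -0.007], [-0.148, 0.989, -0.002], [0.007, -0.001, -1.0]]
wrist_force: [-0.3, -0.8, -0.4]
gripper_width: 0.999
gripper_force: 0.0
```

Request:
drive_tool(
  steps=[0,0,0,0,0,0,1,0,0,0,0,0,0,1,0,0,0,0,0,0,1],
)

```text
time_s: 20.82
tcp_pos: [0.5416, -0.0452, 0.1365]
ee_rot: [[-0.989, -0.147, 0.003], [-0.147, 0.989, 0.0], [-0.003, -0.0, -1.0]]
wrist_force: [1.2, 0.2, 0.9]
gripper_width: 0.997
gripper_force: 0.0
```

Run:
```python
from h import *
P,s,im,g,R,t=bore();cv2.imwrite("pics/w9.png",im);print(t,s["wrist_force"].round(2))
H,S,V=cv2.split(cv2.cvtColor(im,cv2.COLOR_BGR2HSV))
c0=t.copy();c0[2]=.046;u,v=proj(P,c0);print("tcp@rim px",u,v)
x0,y0,x1,y1=[int(a) for a in(u-55,v-50,u+55,v+50)]
for c in blobs((S<40).astype('u1'),(x0,y0,x1,y1),200):
    x,y,w,h=cv2.boundingRect(c);p=[(x,y+h/2),(x+w,y+h/2),(x+w/2,y),(x+w/2,y+h)]
    print(cv2.contourArea(c),(x,y,w,h),[(R.T@(ray(P,*q,.046)-t))[:2].round(4) for q in p])
```

```text
[ 0.54161287 -0.04515409  0.13648572] [1.23 0.16 0.92]
tcp@rim px 319.651067168231 204.40052913882644
2819.5 (290, 170, 60, 62) [array([ 0.0035, -0.0265]), array([0.0036, 0.0271]), array([0.0319, 0.0002]), array([-0.027 ,  0.0004])]
1186.0 (267, 227, 107, 17) [array([-0.0307, -0.0491]), array([-0.0304,  0.0508]), array([-0.0219,  0.0008]), array([-0.0394,  0.0009])]
```

Collar is centred under the TCP. Next I descend and grip.

Request:
drive_tool(
  steps=[0,0,0,0,0,0.03,1,0,0,0,0,0,0.03,1,0,0,0,0,0,0.016,1,0,0,0,0,0,0.009,1,0,0,0,0,0,0.005,1,0,0,0,0,0,0,1,0,0,0,0,0,0,1],
)

```text
time_s: 21.45
tcp_pos: [0.5417, -0.0448, 0.0458]
ee_rot: [[-0.989, -0.148, 0.002], [-0.148, 0.989, 0.0], [-0.002, -0.0, -1.0]]
wrist_force: [-0.5, -0.3, 0.9]
gripper_width: 0.999
gripper_force: 0.0
```

Request:
drive_tool(
  steps=[0,0,0,0,0,0,0.4,0,0,0,0,0,0,0.4,0,0,0,0,0,0,0.4,0,0,0,0,0,0,0.4,0,0,0,0,0,0,0.4,0,0,0,0,0,0,0.4,0,0,0,0,0,0,0.4,0,0,0,0,0,0,0.4],
)

```text
time_s: 22.12
tcp_pos: [0.5408, -0.0448, 0.0449]
ee_rot: [[-0.989, -0.148, 0.0], [-0.148, 0.989, 0.0], [-0.0, 0.0, -1.0]]
wrist_force: [-0.7, 0.0, 1.4]
gripper_width: 0.608
gripper_force: 30.0
```

Request:
drive_tool(
  steps=[0,0,0,0,0,0,0.4,0,0,0,0,0,-0.006,0.4,0,0,0,0,0,-0.014,0.4,0,0,0,0,0,-0.03,0.4,0,0,0,0,0,-0.03,0.4,0,0,0,0,0,-0.02,0.4,0,0,0,0,0,0,0.4,0,0,0,0,0,0,0.4],
)

```text
time_s: 22.78
tcp_pos: [0.5404, -0.0448, 0.1449]
ee_rot: [[-0.989, -0.147, 0.001], [-0.147, 0.989, 0.001], [-0.001, 0.001, -1.0]]
wrist_force: [0.1, 0.4, -5.3]
gripper_width: 0.605
gripper_force: 30.0
```

Request:
drive_tool(
  steps=[0,0,0,-0.0082,-0.0353,0,0.4,0,0,0,-0.0082,-0.0353,0,0.4,0,0,0,-0.0082,-0.0353,0,0.4,0,0,0,-0.0082,-0.0353,0,0.4,0,0,0,-0.0082,-0.0353,0,0.4,0,0,0,-0.0082,-0.0353,0,0.4,0,0,0.1,0,0,0,0.4,0,0,0.1,0,0,0,0.4,0,0,0,0,0,0,0.4,0,0,0,0,0,0,0.4],
)

```text
time_s: 23.62
tcp_pos: [0.6192, -0.2469, 0.1417]
ee_rot: [[-0.999, 0.05, -0.005], [0.05, 0.999, 0.002], [0.005, 0.001, -1.0]]
wrist_force: [-0.8, -0.4, -4.1]
gripper_width: 0.606
gripper_force: 30.0
```

Request:
drive_tool(
  steps=[0,0,0,0,0,0.025,0.4,0,0,0,0,0,0.025,0.4,0,0,0,0,0,0.025,0.4,0,0,0,0,0,0.02,0.4,0,0,0,0,0,0.008,0.4,0,0,0,0,0,0,0.4,0,0,0,0,0,0,0.4,0,0,0,0,0,0,0.4],
)

```text
time_s: 24.28
tcp_pos: [0.622, -0.2472, 0.0434]
ee_rot: [[-0.999, 0.05, 0.003], [0.05, 0.999, -0.001], [-0.003, -0.001, -1.0]]
wrist_force: [0.0, -0.1, -4.6]
gripper_width: 0.604
gripper_force: 30.0
```

Request:
drive_tool(
  steps=[0,0,0,0,0,0.003,0.4,0,0,0,0,0,0.003,0.4,0,0,0,0,0,0.001,0.4,0,0,0,0,0,0.001,0.4,0,0,0,0,0,0,0.4],
)

```text
time_s: 24.7
tcp_pos: [0.6208, -0.2472, 0.034]
ee_rot: [[-0.999, 0.052, 0.0], [0.052, 0.999, -0.0], [-0.0, -0.0, -1.0]]
wrist_force: [-0.4, -0.1, -4.0]
gripper_width: 0.603
gripper_force: 30.0
```

Request:
drive_tool(
  steps=[0,0,0,0,0,0.001,0.4,0,0,0,0,0,0,0.4],
)

```text
time_s: 24.87
tcp_pos: [0.6209, -0.2472, 0.034]
ee_rot: [[-0.999, 0.051, 0.0], [0.051, 0.999, -0.0], [-0.0, -0.0, -1.0]]
wrist_force: [-3.8, 1.6, 3.1]
gripper_width: 0.6
gripper_force: 30.0
```

Touching the tray floor. I'll release and lift.

Request:
drive_tool(
  steps=[0,0,0,0,0,0,0.85,0,0,0,0,0,0,0.85,0,0,0,0,0,0,0.85,0,0,0,0,0,0,0.85,0,0,0,0,0,0,0.85],
)

```text
time_s: 25.28
tcp_pos: [0.6211, -0.2473, 0.0328]
ee_rot: [[-0.999, 0.052, 0.001], [0.052, 0.999, -0.0], [-0.001, -0.0, -1.0]]
wrist_force: [0.3, 0.1, -0.1]
gripper_width: 0.834
gripper_force: 0.0
```

Request:
drive_tool(
  steps=[0,0,0,0,0,-0.01,0.85,0,0,0,0,0,-0.03,0.85,0,0,0,0,0,-0.04,0.85,0,0,0,0,0,-0.04,0.85,0,0,0,0,0,-0.03,0.85,0,0,0,0.035,0,0,0.85,0,0,0,0.035,0,0,0.85,0,0,0,0.035,0,0,0.85,0,0,0,0,0,0,0.85,0,0,0,0,0,0,0.85],
)

```text
time_s: 26.12
tcp_pos: [0.5145, -0.2418, 0.1842]
ee_rot: [[-0.999, 0.052, 0.001], [0.052, 0.999, -0.0], [-0.001, -0.0, -1.0]]
wrist_force: [0.1, -0.4, 0.4]
gripper_width: 0.846
gripper_force: 0.0
```

Run:
```python
from h import *
s=r.sense();print(s["tcp_pos"],s["wrist_force"].round(2))
im0=cv2.imread("pics/top0.png");im=r.capture("top");cv2.imwrite("pics/top9.png",im);P=r.camera_params("top")
d=(np.abs(im.astype(int)-im0).max(2)>35).astype('u1')
for c in blobs(d,(180,110,500,380),15):
    x,y,w,h=cv2.boundingRect(c);print("changed",(x,y,w,h),cv2.contourArea(c))
W=r.capture("wrist");cv2.imwrite("pics/w10.png",W);PW=r.camera_params("wrist")
H,S,V=cv2.split(cv2.cvtColor(W,cv2.COLOR_BGR2HSV))
u,v=proj(PW,[.621,-.247,.035]);print("collar exp px",u,v)
g=cv2.cvtColor(W,cv2.COLOR_BGR2GRAY);u,v=int(u),int(v)
print(g[v,u-40:u+40:2].tolist());print(g[v-40:v+40:2,u].tolist())
S0=cv2.cvtColor(im,cv2.COLOR_BGR2HSV)[...,1]
c=blobs((S0<45).astype('u1'),(265,190,303,236))
if c:
    x,y,w,h=cv2.boundingRect(c[0]);print("left collar",[ray(P,*q,.046)[:2].round(4) for q in((x,y),(x+w,y+h))])
```

```text
[ 0.51446282 -0.24182495  0.18421184] [ 0.13 -0.37  0.45]
changed (264, 141, 236, 239) 21894.5
changed (371, 294, 122, 86) 4428.5
changed (445, 315, 23, 18) 93.5
collar exp px 319.6240723977143 268.39080753319865
[192, 194, 194, 194, 192, 195, 194, 192, 191, 203, 248, 247, 242, 246, 249, 80, 91, 181, 245, 252, 246, 249, 231, 105, 101, 135, 249, 246, 241, 247, 255, 202, 192, 192, 192, 193, 193, 194, 193, 193]
[192, 180, 173, 175, 177, 164, 99, 102, 142, 101, 101, 146, 234, 245, 244, 244, 238, 146, 103, 88, 246, 86, 53, 61, 66, 68, 71, 74, 75, 77, 76, 75, 73, 69, 76, 77, 78, 75, 112, 178]
left collar [array([0.5529, 0.0786]), array([0.4978, 0.0234])]
```

```bash
python3 -c "
from station import r
print(r.finish_job())"
```

```text
the job is handed in; nothing more can be done
None
```

The job is handed in at about 26 s: the gauge passed right through the left collar, which is still in its seat, and stopped on a rib about 22 mm down in the right collar at roughly 7–9 N. That faulty collar now stands flat in the reject tray and the gauge is back upright in its stand; the hand-in gave no verdict, and I did not re-check the bystanders at the end.

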